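Feel out the full carton and lay it on its back

ROBOT

A 6-joint arm with a two-finger parallel gripper is mounted at the origin on a cart in front of the work surface, level with it; the furniture and walls round the work are solid. World frame = base frame: x ahead of the robot, y to its left, z up, the work surface at z = 0. Lengths are in m, angles in rad, forces in N, time in s.
With the tool pointing down it reaches from about 0.3 to 0.75 m from the base axis. Payload 8.5 kg.
Tool frame: the origin (TCP) lies midway between the tips of the shut fingers; the grasp point (between the pads) lies 19 mm behind it (bot.hold_point_z is the distance from the TCP to the grasp point, in m); z points along the fingers, y is the line along which they close (so a half turn about z gives the same grasp; the last joint's range is limited). The gripper opens to 88 mm and grips with 3 to 60 N. Pads are 18 mm wide; open, the fingers measure 123 mm over their backs; the gripper's body (75 mm by 187 mm) begins 45 mm behind the grasp point.
Start: joints at [1.06, 0.381, 1.297, -0, 1.464, -0.215], TCP at [0.16, 0.526, 0.239] pointing down, gripper open.
Joint ranges: [-3.11, 3.11], [-0.89, 2.33], [0.22, 2.48], [-1.42, 4.56], [0.17, 2.85], [-2.88, 2.88]. Speed limits (rad/s): [2.39, 2.39, 3.14, 3.14, 3.14, 3.14].

INTERFACE

Orientations are given as [roll, pitch, yaw] about the fixed x, y, z axes, in that order (R = Rz(yaw) Ry(pitch) Rx(roll)).
In Python, from cell import bot gives the robot as it stands.
- The arm moves only by the tool send_rows, never from a script. Its argument "rows" is a list of rows, each a list of 5 numbers: the shift along the tool's x, y, z in m, then the turn about the tool's z in degrees, then the finger opening in m, from 0 to 0.0881. A call has 1 to 12 rows; each row is the pose to reach, as a shift and turn from the pose commanded when the call began, along the tool's axes at that moment; what a row does not reach only later rows make up. A row lasts 1/10 s, in which the tool goes at most 50 mm and 8.59 degrees, less where a joint would pass 70% of its speed; a pose out of reach is approached as far as the arm can. A call with a gripper value outside its range is refused whole. The fingers move at their own pace and stop on an object; the grip force is fixed at half the most. Time passes only in rows, so rows that repeat a pose let the fingers close. It gives the time, the measured TCP pose, the force and the opening at its end, in the units of the state.
- bot.read_state(): the state, without advancing time (a new reading comes with each control period).
- bot.get_image(name): name is "side" or "top" or "wrist"; returns (picture, depth): 400x640x3 uint8, red, green, blue; 400x640 float32, m along the optical axis (not along the pixel's ray), 0 where there is no reading.
- bot.camera_params(name): a dict with "K" (3x3 intrinsics, pixels), "R" (3x3) and "t" (3): a world point X has camera coordinates R X + t; the wrist camera has in their place "hand_eye" (4x4, takes a point from camera to tool coordinates, whose origin is the TCP and whose axes are the flange's). Camera axes: x right, y down, z forward; pixel columns grow to the right and rows downward; lengths in m; the calibration is good to about 2 mm. A picture is of the moment at which its call begins: read the wrist's pose just before it. camera_params takes no time and is no camera call.
- bot.job_done(): hands the job in, once; it reports no verdict.
The state is a dict: "time_s": time; "q": joint angles; "joint_vel": joint speeds; "tau": joint torques, N m; "tcp_pos": TCP position; "ee_rot": TCP orientation; "wrist_force": force on the tool from outside, world axes, zero at the start; "torque": the same for the moment, N m; "grip_width": opening from 0.0 (shut) to 1.0 (fully open).
Only numpy, scipy, OpenCV 4.12 (cv2) and the standard library are available. Lean on these libraries where they do the work, as an engineer would, in place of code of your own. Each camera call takes 0.05 s, during which the arm holds its last target. There are 200 camera calls.

TASK

Three identical cartons of petri dishes stand on end on the mat, but only one of them is full, and you cannot see which. Find the heavy one by feel (a light nudge high on the blue front will tell), and push the full one over so that it lies flat on its plain back on the mat, blue window side up, ready to dispense. Leave the two empty cartons standing where they are and do not disturb the red-labelled jam jar or the petri dish.

Things in the scene. Friction and masses are not known exactly. Their poses are not given: they have to be found in the camera images.
- mat: flat dark teal bench mat with a thin white border line, 460 x 660 x 3 mm (x, y, z), fixed to the worktop; origin at the centre of its underside, so its top is 3 mm above the worktop; x points away from the robot
- carton_a: one of three outwardly identical closed cartons, 92 x 96 x 176 mm (its x, y, z), standing on end. Origin: centre of its underside; z up its 176 mm length; x points from the blue front (at x = -46 mm; dark slot-shaped window, white border) to the plain off-white back (x = +46 mm). The front faces the robot, turned up to 0.3 rad. Too wide to grasp
- carton_b: same shape and axes as carton_a. One of the three, a different one each time, is full: 0.7 to 1.0 kg; the two others are empty: about 0.11 kg; nothing outside shows which. Pushing the front 155 mm above the mat rocks a full carton about its far bottom edge at 2 to 5 N, an empty one below 0.8 N; pushed lower it slides
- carton_c: same shape and axes as carton_a. For all three: below 0.35 rad of lean a carton let go falls back upright, past 0.6 rad it goes over. As it rocks its front also rises (arc about the far bottom edge, near top edge up to 199 mm): rise with it, a level push drags and may slide it. Pushed over it reaches 176 mm beyond that edge, blue front up, x axis straight down
- jar: bystander, loose, to be left alone; origin at the centre of its underside; closed jam jar with red label and gold lid, 80 mm across, 75 mm high, standing right of the mat in front of the balance
- dish: bystander, loose, to be left alone; origin at the centre of its underside; clear round petri dish with a pink spot, 90 mm across, 15 mm high, lying left of the mat

How it is judged:
By the outcome, as a careful person would: the job done as asked, in the order asked, and still so for the second after the job is handed in, with the robot touching nothing.
It also fails if it takes over 58 s, if anything falls off the work surface, if the arm or the gripper's body presses on something with over 40 N, if the wrist force passes 120 N, or if a joint passes its speed limit or range.

## Working session

There is one attempt and no reset: what is moved stays moved. The work goes in short steps, Python scripts to look and compute and a tool call to move; the robot and the scene stay as the last step left them, time stands still between calls to the robot, and variables do not carry over. Pictures are saved under pics/ and viewed, on a budget of 10 in all, crops included, one or two more only if the job needs it, and the job is handed in when it is done.

Besides the shell and the picture viewer there is one more tool, called as name(argument=value, ...), one argument or row to a line, values as JSON. send_rows: Moves the arm, as the interface text tells. Its arguments: {"type":"object","properties":{"rows":{"type":"array","items":{"type":"array","items":{"type":"number"}}}},"required":["rows"]}

```bash
mkdir -p pics; ls
python3 - <<'E'
from cell import bot
import cv2,numpy as np
s=bot.read_state();print(s)
a,d=bot.get_image("top");b,e=bot.get_image("side")
np.savez("first.npz",a=a,d=d,b=b,e=e)
cv2.imwrite("pics/top1.png",a[:,:,::-1]);cv2.imwrite("pics/side1.png",b[:,:,::-1])
for n in("top","side"):print(bot.camera_params(n))
E
```

```text
pics
{'time_s': 0.0, 'q': array([ 1.05971599e+00,  3.81168388e-01,  1.29825831e+00,  8.27918668e-06,
        1.46358364e+00, -2.15306851e-01]), 'joint_vel': array([-0.00101828, -0.00078128,  0.00250183,  0.00016934,  0.00119104,
        0.00027909]), 'tau': array([ 1.20098539e-03, -4.37916434e+01, -2.24560100e+01,  7.14286580e-02,
        3.51431093e-02, -1.47101009e-04]), 'tcp_pos': array([0.16017732, 0.52586579, 0.23815342]), 'ee_rot': array([-3.14020946e+00, -3.10924771e-04,  2.84581806e+00]), 'wrist_force': array([ 0.7656435 , -0.32872854, -0.29402587]), 'torque': array([ 0.04508184, -0.0100412 ,  0.04143841]), 'grip_width': 1.0000015805506484}
{'K': array([[428.16307422,   0.        , 313.43414501],
       [  0.        , 428.16307422, 199.09011297],
       [  0.        ,   0.        ,   1.        ]]), 'R': array([[ 0.16372616, -0.98635266,  0.01738345],
       [-0.7775919 , -0.13987737, -0.61301318],
       [ 0.60707873,  0.08684906, -0.78988142]]), 't': array([0.04428048, 0.42945526, 1.33246934])}
{'K': array([[498.55473538,   0.        , 325.40827046],
       [  0.        , 498.55473538, 196.90407044],
       [  0.        ,   0.        ,   1.        ]]), 'R': array([[-0.80690773, -0.59036132, -0.01932426],
       [-0.31592515,  0.45898808, -0.83037416],
       [ 0.49909039, -0.66393031, -0.55687101]]), 't': array([0.49234759, 0.11892676, 1.78115159])}
```

View pics/top1.png

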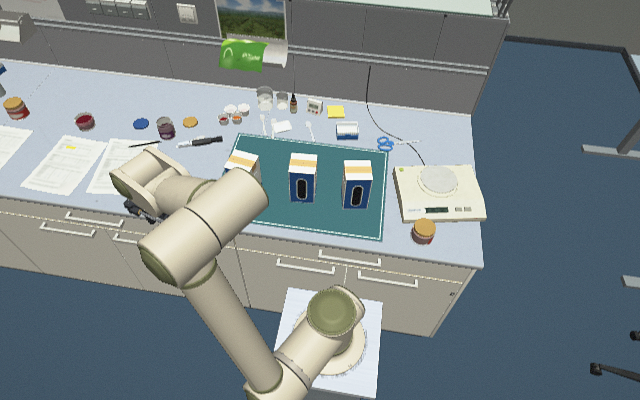

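View pics/side1.png

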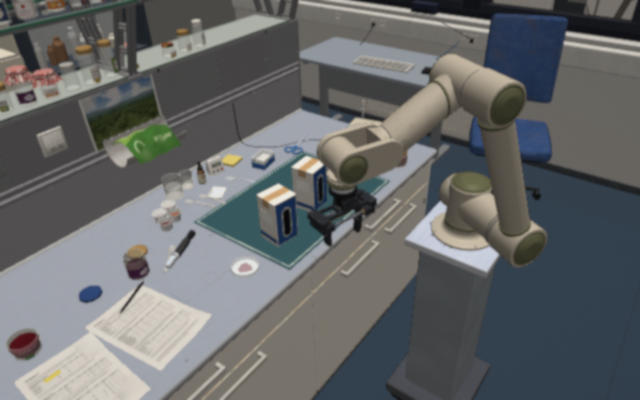

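The top view shows the three carton tops at about (241,160), (303,162) and (357,170), with the jar at (424,231). The side view shows the dish at about (245,267). The arm partly hides the left carton in the top view. Next I'll measure the carton tops.

```bash
cat > h.py <<'E'
import numpy as np,cv2
from cell import bot
def cloud(d,n):
    c=bot.camera_params(n);K=c["K"];v,u=np.indices(d.shape)
    P=np.stack([(u-K[0,2])*d/K[0,0],(v-K[1,2])*d/K[1,1],d],-1)
    W=(P-c["t"])@c["R"];W[d==0]=np.nan;return W
def tops(d,n,lo=.168,hi=.19):
    W=cloud(d,n);m=(W[...,2]>lo)&(W[...,2]<hi)&(W[...,0]>.3)&(W[...,0]<.8)&(abs(W[...,1])<.4)
    k,l,st,_=cv2.connectedComponentsWithStats(m.astype(np.uint8))
    for i in range(1,k):
        if st[i,4]<40:continue
        p=W[l==i];r=cv2.minAreaRect((p[:,:2]*1000).astype(np.float32))
        print(n,st[i],"z",np.median(p[:,2]).round(4),"rect",np.round(r[0],1),np.round(r[1],1),round(r[2],1))
E
python3 - <<'E'
from h import *
f=np.load("first.npz")
tops(f["d"],"top");tops(f["e"],"side")
W=cloud(f["d"],"top")
for (u,v) in [(424,231),(303,162),(357,170),(260,230),(381,238)]:print(u,v,W[v,u].round(3))
W=cloud(f["e"],"side");print(W[267,245].round(3))
# mat corners by color, on z=.003
E
```

```text
top [239 152  20  21 242] z 0.1781 rect [519.4 375.5] [57.7 82.6] 81.9
top [288 153  30  24 557] z 0.1777 rect [544.6 177.9] [100.3  96.6] 3.4
top [344 161  29  22 574] z 0.1782 rect [547.6 -21. ] [98.  96.4] 9.5
side [292 156  33  20 401] z 0.1803 rect [549.9 181.2] [100.6 101.5] 3.0
side [267 184  29  17 245] z 0.1802 rect [512.4 374.7] [55.1 99.4] 85.8
424 231 [ 0.401 -0.278  0.073]
303 162 [0.553 0.178 0.177]
357 170 [ 0.548 -0.018  0.178]
260 230 [0.35  0.302 0.003]
381 238 [ 0.393 -0.139  0.002]
[0.49  0.605 0.018]
```

```bash
cat >> h.py <<'E'
def fronts(img,d,n):
    W=cloud(d,n);h=cv2.cvtColor(img,cv2.COLOR_RGB2HSV);I=img.astype(int)
    m=(I[...,2]>I[...,0]+35)&(I[...,2]>I[...,1]+20)&(W[...,2]>.015)&(W[...,2]<.172)&(W[...,0]>.4)&(W[...,0]<.65)&(abs(W[...,1])<.45)
    k,l,st,_=cv2.connectedComponentsWithStats(cv2.morphologyEx(m.astype(np.uint8),cv2.MORPH_CLOSE,np.ones((9,3))))
    for i in range(1,k):
        if st[i,4]<60:continue
        p=W[(l==i)&m];y=p[:,1];c=np.polyfit(y,p[:,0],1)
        for _ in range(3):
            r=abs(p[:,0]-np.polyval(c,y));c=np.polyfit(y[r<.006],p[r<.006,0],1)
        ym=(np.percentile(y,2)+np.percentile(y,98))/2
        print(n,st[i],"front x at ymid",np.polyval(c,ym).round(4),ym.round(4),"w",np.ptp(np.percentile(y,[2,98])).round(3),"yaw",np.degrees(-np.arctan(c[0])).round(1),"in",(r<.006).mean().round(2),"z",p[:,2].min().round(3),p[:,2].max().round(3))
E
python3 - <<'E'
from h import *
f=np.load("first.npz")
fronts(f["a"],f["d"],"top");fronts(f["b"],f["e"],"side")
W=cloud(f["d"],"top")
for (u,v) in [(237,134),(385,151),(325,145)]:
    print([ (vv,f["a"][vv,u].tolist(),W[vv,u].round(3).tolist()) for vv in range(v-3,v+5,1)])
E
```

```text
top [290 173  27  29 448] front x at ymid 0.5005 0.1743 w 0.085 yaw 3.2 in 0.99 z 0.015 0.172
top [342 181  29  28 451] front x at ymid 0.5044 -0.0291 w 0.084 yaw 10.6 in 0.99 z 0.015 0.172
side [314 167  12  41 161] front x at ymid 0.5041 0.1775 w 0.078 yaw 4.8 in 0.99 z 0.016 0.171
side [277 198  20  45 355] front x at ymid 0.4737 0.4069 w 0.079 yaw -8.3 in 0.97 z 0.015 0.171
[(131, [198, 207, 216], [0.844, 0.527, 0.001]), (132, [198, 207, 217], [0.836, 0.525, 0.002]), (133, [195, 205, 216], [0.842, 0.528, -0.01]), (134, [186, 198, 208], [0.828, 0.523, -0.002]), (135, [139, 167, 175], [0.819, 0.52, 0.0]), (136, [81, 127, 132], [0.809, 0.517, 0.004]), (137, [76, 121, 125], [0.808, 0.517, 0.0]), (138, [115, 153, 153], [0.802, 0.515, 0.0])]
[(148, [180, 198, 213], [0.859, -0.125, -0.002]), (149, [110, 157, 207], [0.845, -0.125, 0.006]), (150, [61, 123, 180], [0.837, -0.125, 0.008]), (151, [93, 129, 130], [0.839, -0.126, 0.001]), (152, [133, 172, 170], [0.835, -0.127, -0.002]), (153, [136, 175, 174], [0.826, -0.127, 0.002]), (154, [137, 175, 173], [0.816, -0.127, 0.006]), (155, [137, 175, 171], [0.819, -0.128, -0.003])]
[(142, [199, 209, 217], [0.841, 0.134, 0.005]), (143, [161, 187, 195], [0.843, 0.134, -0.002]), (144, [138, 186, 185], [0.834, 0.133, 0.0]), (145, [160, 190, 185], [0.83, 0.132, -0.001]), (146, [68, 117, 123], [0.82, 0.131, 0.002]), (147, [73, 121, 126], [0.817, 0.13, -0.001]), (148, [73, 121, 127], [0.811, 0.129, -0.0]), (149, [78, 126, 129], [0.804, 0.128, 0.001])]
```

send_rows(
  rows=[
    [-0.05, -0.005, 0, -2, 0.05],
    [-0.1, -0.01, 0, -4, 0.05],
    [-0.15, -0.015, 0, -6, 0.05],
    [-0.2, -0.02, 0, -8, 0.05],
    [-0.24, -0.027, 0, -8.6, 0.05],
    [-0.265, -0.03, 0.02, -8.6, 0.05],
    [-0.276, -0.031, 0.05, -8.6, 0.05],
    [-0.276, -0.031, 0.07, -8.6, 0.05],
    [-0.276, -0.031, 0.08, -8.6, 0.05],
    [-0.276, -0.031, 0.08, -8.6, 0.05],
    [-0.276, -0.031, 0.08, -8.6, 0.05],
  ],
)

```text
time_s: 1.2
tcp_pos: [0.4153, 0.4164, 0.1596]
ee_rot: [3.141, 0.001, 2.996]
wrist_force: [-0.1, 0.1, -0.1]
grip_width: 0.57
```

Run:
```python
from h import *
s=bot.read_state();print(s["time_s"],s["tcp_pos"],s["ee_rot"],s["wrist_force"])
a,d=bot.get_image("top");b,e=bot.get_image("side")
cv2.imwrite("pics/top2.png",cv2.resize(a[90:270,180:460,::-1],None,fx=2.8,fy=2.8))
tops(d,"top");tops(e,"side");fronts(a,d,"top");fronts(b,e,"side")
```

```text
1.2 [0.41533915 0.41641514 0.15963891] [3.14076762e+00 9.36156382e-04 2.99644734e+00] [-0.08856127  0.05934168 -0.14958148]
top [288 153  30  23 560] z 0.1776 rect [545.3 177.8] [101.4  96.9] 4.7
top [344 161  29  22 579] z 0.1779 rect [548.7 -21.1] [99.7 96.3] 10.6
side [336 140  19  14 117] z 0.1788 rect [513.7 -22.7] [102.3  37.3] 86.5
side [306 159  21  13 168] z 0.1804 rect [532.9 165.1] [61.7 79.5] 1.9
side [301 198   7  10  43] z 0.178 rect [411.2 385.2] [16.9 24.9] 72.7
top [290 173  27  29 442] front x at ymid 0.5004 0.1739 w 0.085 yaw 3.6 in 0.99 z 0.015 0.172
top [342 181  30  28 448] front x at ymid 0.5043 -0.0291 w 0.083 yaw 10.2 in 0.99 z 0.016 0.172
top [230 183  32  19 178] front x at ymid 0.4721 0.3953 w 0.1 yaw -3.8 in 0.36 z 0.015 0.122
side [319 167  10  36  89] front x at ymid 0.5073 0.1379 w 0.076 yaw 6.2 in 0.96 z 0.016 0.169
side [277 203  20  40 257] front x at ymid 0.474 0.4076 w 0.079 yaw -9.5 in 0.97 z 0.015 0.164
```

View pics/top2.png

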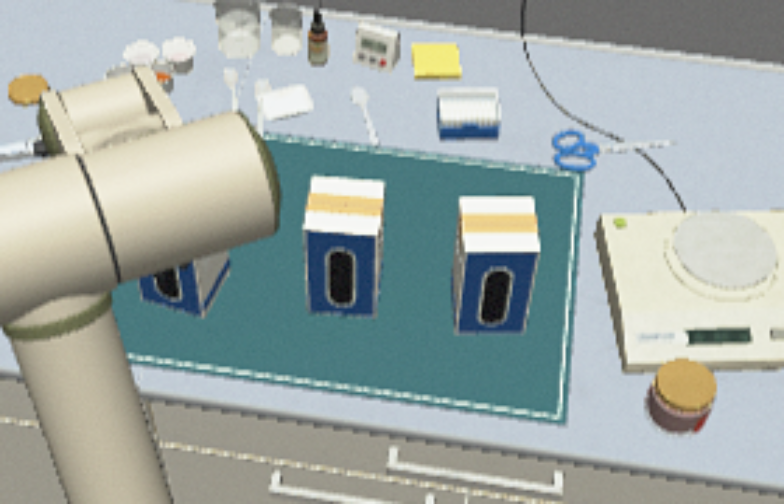

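The zoomed view shows the middle carton near (340,255) and the right one near (495,270). The left carton's front shows at (170,275) under the arm, and all three are upright. The gripper is in front of the left one, so I'll nudge it gently.

send_rows(
  rows=[
    [-0.015, 0, 0, 0, 0.05],
    [-0.03, 0, 0, 0, 0.05],
    [-0.038, 0, 0, 0, 0.05],
    [-0.042, 0, 0, 0, 0.05],
    [-0.045, 0, 0, 0, 0.05],
    [-0.047, 0, 0, 0, 0.05],
    [-0.048, 0, 0, 0, 0.05],
    [-0.048, 0, 0, 0, 0.05],
  ],
)

```text
time_s: 2.1
tcp_pos: [0.4626, 0.4091, 0.1588]
ee_rot: [-3.142, -0.0, 2.996]
wrist_force: [0.5, -0.2, -0.1]
grip_width: 0.565
```

send_rows(
  rows=[
    [-0.002, 0, 0, 0, 0.05],
    [-0.004, 0, -0.001, 0, 0.05],
    [-0.004, 0, -0.001, 0, 0.05],
    [-0.004, 0, -0.001, 0, 0.05],
  ],
)

```text
time_s: 2.5
tcp_pos: [0.4668, 0.4085, 0.1598]
ee_rot: [3.142, 0.0, 2.996]
wrist_force: [-0.1, 0.8, 0.6]
grip_width: 0.57
```

send_rows(
  rows=[
    [-0.002, 0, -0.001, 0, 0.05],
    [-0.004, 0, -0.002, 0, 0.05],
    [-0.004, 0, -0.002, 0, 0.05],
    [-0.004, 0, -0.002, 0, 0.05],
  ],
)

```text
time_s: 2.9
tcp_pos: [0.4708, 0.4078, 0.1618]
ee_rot: [3.142, -0.0, 2.996]
wrist_force: [-0.3, -0.1, 0.5]
grip_width: 0.567
```

send_rows(
  rows=[
    [-0.002, 0, -0.001, 0, 0.05],
    [-0.004, 0, -0.002, 0, 0.05],
    [-0.006, 0, -0.003, 0, 0.05],
    [-0.006, 0, -0.003, 0, 0.05],
    [-0.006, 0, -0.003, 0, 0.05],
  ],
)

```text
time_s: 3.4
tcp_pos: [0.4767, 0.407, 0.1647]
ee_rot: [-3.142, -0.0, 2.996]
wrist_force: [-0.6, -0.2, 0.0]
grip_width: 0.566
```

```bash
cat > f.py <<'E'
from h import *
F=[]
for i in range(6):
    a,d=bot.get_image("side");F.append(bot.read_state()["wrist_force"])
print(np.mean(F,0).round(2),np.std(F,0).round(2),bot.read_state()["tcp_pos"])
tops(d,"side",.168,.205);fronts(a,d,"side")
cv2.imwrite("pics/side_n.png",cv2.resize(a[120:300,190:430,::-1],None,fx=3,fy=3))
E
python3 f.py
```

```text
[-0.36  0.06  0.27] [0.41 0.44 0.38] [0.47658915 0.40699452 0.16471887]
side [324 136  31  18 346] z 0.18 rect [552.4 -17.5] [ 99.6 114.7] 13.2
side [298 156  29  21 280] z 0.1802 rect [550.4 176.9] [ 99.5 105. ] 3.9
side [281 187  14  13 118] z 0.185 rect [492.2 381. ] [38.2 57.2] 70.4
side [314 167  15  43 186] front x at ymid 0.5042 0.1738 w 0.082 yaw 4.6 in 0.98 z 0.016 0.168
side [274 196  23  46 379] front x at ymid 0.4822 0.4059 w 0.08 yaw -8.1 in 0.7 z 0.016 0.171
```

View pics/side_n.png

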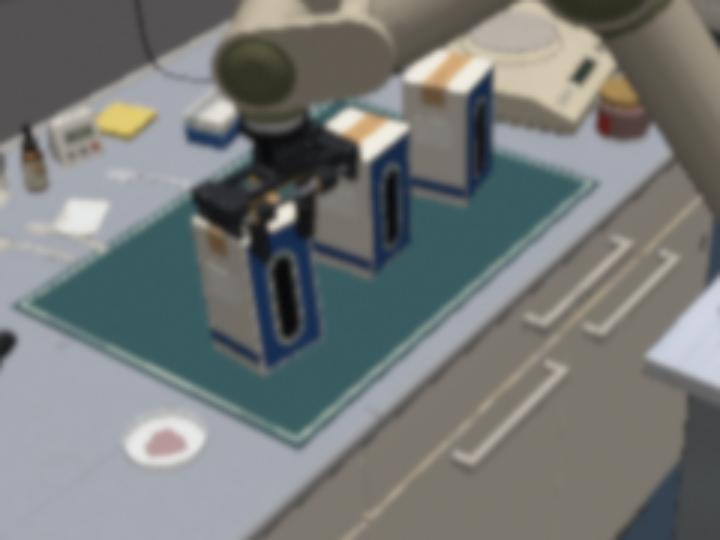

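The left carton rocks under about 0.4 N with its top lifted, so it is empty. I'll back off gently to let it settle.

send_rows(
  rows=[
    [0.003, 0, 0.001, 0, 0.05],
    [0.006, 0, 0.003, 0, 0.05],
    [0.009, 0, 0.004, 0, 0.05],
    [0.012, 0, 0.005, 0, 0.05],
    [0.016, 0, 0.006, 0, 0.05],
    [0.022, 0, 0.006, 0, 0.05],
    [0.035, 0, 0.006, 0, 0.05],
    [0.045, 0, 0.006, 0, 0.05],
    [0.045, 0, 0.006, 0, 0.05],
  ],
)

```text
time_s: 4.6
tcp_pos: [0.4305, 0.4139, 0.1591]
ee_rot: [-3.142, -0.0, 2.997]
wrist_force: [0.2, -0.8, 0.1]
grip_width: 0.567
```

send_rows(
  rows=[
    [-0.005, -0.045, 0, -3, 0.05],
    [-0.012, -0.09, 0, -6, 0.05],
    [-0.025, -0.135, 0, -9, 0.05],
    [-0.04, -0.18, 0, -12.3, 0.05],
    [-0.055, -0.22, 0, -12.3, 0.05],
    [-0.059, -0.237, 0, -12.3, 0.05],
    [-0.059, -0.237, 0, -12.3, 0.05],
    [-0.059, -0.237, 0, -12.3, 0.05],
  ],
)

```text
time_s: 5.4
tcp_pos: [0.4562, 0.1708, 0.1589]
ee_rot: [3.141, 0.0, -3.073]
wrist_force: [0.2, -0.6, -0.8]
grip_width: 0.568
```

```bash
python3 f.py; python3 -c "
from h import *
a,d=bot.get_image('top');tops(d,'top');fronts(a,d,'top')"
```

```text
[ 0.09 -0.17 -0.46] [0.3  0.52 0.64] [0.45589715 0.17122752 0.15869899]
side [292 156  26  21 254] z 0.1798 rect [551.4 183.1] [ 97.1 105.9] 6.6
side [333 161   6  10  51] z 0.1847 rect [455.1 143.9] [18.5 19.7] 35.0
side [323 168   7  11  46] z 0.1854 rect [449.8 209.1] [21.8 22.2] 39.6
side [266 184  30  17 242] z 0.18 rect [515.5 376.9] [ 55.3 100.1] 82.1
side [314 171   7  38  87] front x at ymid 0.503 0.1967 w 0.04 yaw 7.1 in 1.0 z 0.015 0.168
side [276 198  21  45 357] front x at ymid 0.4739 0.4072 w 0.079 yaw -8.8 in 0.97 z 0.015 0.172
top [344 161  29  22 578] z 0.1777 rect [547.8 -21.2] [96.2 97. ] 10.7
top [290 175  27  28 272] front x at ymid 0.5005 0.1743 w 0.086 yaw 3.9 in 0.96 z 0.015 0.171
top [342 181  30  28 446] front x at ymid 0.5043 -0.0292 w 0.083 yaw 10.3 in 0.99 z 0.015 0.172
```

The left carton is back upright in its place. Next is the middle one.

send_rows(
  rows=[
    [-0.015, 0, 0, 0, 0.05],
    [-0.025, 0, 0, 0, 0.05],
    [-0.03, 0, 0, 0, 0.05],
    [-0.033, 0, 0, 0, 0.05],
    [-0.035, 0, -0.001, 0, 0.05],
    [-0.037, 0, -0.002, 0, 0.05],
    [-0.039, 0, -0.003, 0, 0.05],
    [-0.039, 0, -0.003, 0, 0.05],
    [-0.039, 0, -0.003, 0, 0.05],
  ],
)

```text
time_s: 6.65
tcp_pos: [0.4949, 0.1731, 0.1618]
ee_rot: [-3.142, -0.0, -3.073]
wrist_force: [-1.2, -0.0, 0.6]
grip_width: 0.57
```

```bash
python3 f.py
```

```text
[-0.64  0.15  0.2 ] [0.56 0.57 0.4 ] [0.49490749 0.17314859 0.16174249]
side [337 138  18  16 142] z 0.18 rect [524.4 -25.6] [ 49.  108.5] 20.8
side [291 159  39  18 301] z 0.1801 rect [541.1 185.1] [121.6  95.3] 5.9
side [266 184  30  17 238] z 0.1805 rect [514.3 373.8] [ 52.2 104. ] 89.3
side [314 167  15  42 162] front x at ymid 0.5053 0.1751 w 0.081 yaw 4.7 in 0.98 z 0.015 0.172
side [276 198  21  46 358] front x at ymid 0.4739 0.4071 w 0.079 yaw -8.9 in 0.97 z 0.016 0.172
```

send_rows(
  rows=[
    [-0.002, 0, -0.001, 0, 0.05],
    [-0.004, 0, -0.002, 0, 0.05],
    [-0.006, 0, -0.003, 0, 0.05],
    [-0.008, 0, -0.004, 0, 0.05],
    [-0.008, 0, -0.004, 0, 0.05],
    [-0.008, 0, -0.004, 0, 0.05],
  ],
)

```text
time_s: 7.55
tcp_pos: [0.503, 0.1737, 0.1657]
ee_rot: [3.142, -0.0, -3.073]
wrist_force: [-0.1, -0.1, 0.0]
grip_width: 0.566
```

```bash
python3 f.py
```

```text
[-0.15  0.16  0.18] [0.27 0.35 0.24] [0.50291992 0.17370837 0.16573184]
side [336 137  19  17 182] z 0.1798 rect [528.  -22.4] [ 57.2 117.5] 20.1
side [289 157  40  19 320] z 0.1819 rect [548.6 184.2] [119.6  99. ] 5.0
side [267 184  29  17 239] z 0.18 rect [515.8 373.8] [ 53. 102.] 88.4
side [312 166  17  42 191] front x at ymid 0.5098 0.1741 w 0.082 yaw 4.6 in 0.89 z 0.018 0.17
side [276 198  21  45 355] front x at ymid 0.474 0.4063 w 0.08 yaw -8.5 in 0.98 z 0.015 0.171
```

The middle carton also rocks with no real force, so it is empty too. I'll back off gently and go to the right one.

send_rows(
  rows=[
    [0.003, 0, 0.001, 0, 0.05],
    [0.006, 0, 0.003, 0, 0.05],
    [0.009, 0, 0.004, 0, 0.05],
    [0.012, 0, 0.005, 0, 0.05],
    [0.016, 0, 0.006, 0, 0.05],
    [0.022, 0, 0.007, 0, 0.05],
    [0.035, 0, 0.007, 0, 0.05],
    [0.047, 0, 0.007, 0, 0.05],
    [0.047, 0, 0.007, 0, 0.05],
  ],
)

```text
time_s: 8.75
tcp_pos: [0.4548, 0.1705, 0.1588]
ee_rot: [-3.142, -0.001, -3.072]
wrist_force: [0.1, 0.5, -0.3]
grip_width: 0.568
```

send_rows(
  rows=[
    [0.002, -0.045, 0, -2, 0.05],
    [0.004, -0.09, 0, -4, 0.05],
    [0.006, -0.135, 0, -6.4, 0.05],
    [0.008, -0.18, 0, -6.4, 0.05],
    [0.01, -0.207, 0, -6.4, 0.05],
    [0.01, -0.207, 0, -6.4, 0.05],
    [0.01, -0.207, 0, -6.4, 0.05],
  ],
)

```text
time_s: 9.45
tcp_pos: [0.4606, -0.0369, 0.1587]
ee_rot: [3.141, 0.0, -2.962]
wrist_force: [0.1, 0.2, 0.3]
grip_width: 0.561
```

```bash
python3 f.py; python3 -c "
from h import *
a,d=bot.get_image('top');tops(d,'top');fronts(a,d,'top')"
```

```text
[-0.1   0.11  0.1 ] [0.23 0.36 0.44] [ 0.46040314 -0.03590325  0.15879805]
side [324 136  27  18 283] z 0.1802 rect [552.5 -16.8] [101.6 107.1] 6.4
side [355 147   6   9  41] z 0.1816 rect [454.3  -0.7] [19.4 24.2] 31.0
side [292 156  35  21 441] z 0.1802 rect [548.8 178.9] [ 97.1 112.4] 5.3
side [266 184  30  17 237] z 0.1805 rect [516.6 372.8] [106.1  54.2] 0.1
side [314 167  15  42 171] front x at ymid 0.5037 0.1779 w 0.078 yaw 4.7 in 0.98 z 0.016 0.17
side [276 198  21  45 354] front x at ymid 0.474 0.4069 w 0.078 yaw -9.0 in 0.98 z 0.015 0.171
top [237 152  22  24 301] z 0.1773 rect [511.7 376.3] [58.2 96.8] 82.5
top [293 158  23  19 290] z 0.1777 rect [532.6 168.3] [71.3 78. ] 4.7
top [225 169  31  33 394] front x at ymid 0.4701 0.403 w 0.089 yaw -9.6 in 0.97 z 0.015 0.172
top [290 173  27  29 412] front x at ymid 0.5006 0.1733 w 0.082 yaw 3.6 in 0.99 z 0.015 0.172
top [342 181  28  28 320] front x at ymid 0.5042 -0.0291 w 0.083 yaw 10.7 in 0.98 z 0.015 0.171
```

send_rows(
  rows=[
    [-0.015, 0, 0, 0, 0.05],
    [-0.025, 0, 0, 0, 0.05],
    [-0.03, 0, 0, 0, 0.05],
    [-0.033, 0, 0, 0, 0.05],
    [-0.035, 0, -0.001, 0, 0.05],
    [-0.037, 0, -0.002, 0, 0.05],
    [-0.039, 0, -0.003, 0, 0.05],
    [-0.039, 0, -0.003, 0, 0.05],
    [-0.039, 0, -0.003, 0, 0.05],
  ],
)

```text
time_s: 10.7
tcp_pos: [0.4984, -0.0297, 0.1617]
ee_rot: [3.141, -0.001, -2.961]
wrist_force: [-2.6, -0.2, 0.1]
grip_width: 0.565
```

```bash
python3 f.py
```

```text
[-2.72  0.02  1.37] [0.68 0.42 0.51] [ 0.49859935 -0.02973071  0.16179656]
side [323 136  29  17 248] z 0.1803 rect [544.1 -18.4] [115.7 103.3] 11.0
side [292 156  35  20 428] z 0.1798 rect [547.9 181.1] [ 99.  105.8] 3.6
side [266 184  30  18 238] z 0.1803 rect [515.6 376.5] [48.8 99.8] 87.3
side [314 167  15  42 169] front x at ymid 0.5044 0.1743 w 0.077 yaw 4.4 in 0.99 z 0.015 0.169
side [276 198  21  46 352] front x at ymid 0.474 0.4069 w 0.08 yaw -8.2 in 0.99 z 0.015 0.171
```

The right carton resists with 2.7 N, so it is the full one. I'll push it along the rocking arc to about 0.3 rad, then check.

send_rows(
  rows=[
    [-0.006, 0, -0.003, 0, 0.05],
    [-0.01, 0, -0.0055, 0, 0.05],
    [-0.0145, 0, -0.0075, 0, 0.05],
    [-0.0185, 0, -0.0095, 0, 0.05],
    [-0.023, 0, -0.011, 0, 0.05],
    [-0.027, 0, -0.0125, 0, 0.05],
    [-0.0315, 0, -0.014, 0, 0.05],
    [-0.0355, 0, -0.015, 0, 0.05],
    [-0.04, 0, -0.0165, 0, 0.05],
    [-0.0445, 0, -0.0175, 0, 0.05],
    [-0.0445, 0, -0.0175, 0, 0.05],
  ],
)

```text
time_s: 12.1
tcp_pos: [0.5431, -0.0217, 0.1793]
ee_rot: [-3.141, 0.001, -2.961]
wrist_force: [-1.3, 0.0, 1.2]
grip_width: 0.569
```

```bash
python3 f.py; python3 -c "
from h import *
a,d=bot.get_image('top');cv2.imwrite('pics/top3.png',cv2.resize(a[120:260,220:440,::-1],None,fx=3.5,fy=3.5));fronts(a,d,'top')"
```

```text
[-1.03 -0.2   1.16] [0.41 0.62 0.48] [ 0.54236925 -0.02174392  0.1792158 ]
side [313 134  35  17 315] z 0.184 rect [588.9  -6.1] [117.5 102.1] 9.1
side [292 156  35  20 429] z 0.1801 rect [549.1 180. ] [ 98.7 110.8] 6.6
side [266 184  30  17 238] z 0.1803 rect [514.9 377.8] [56.7 98.2] 80.1
side [336 141  16  39 169] front x at ymid 0.5281 -0.0225 w 0.078 yaw 9.7 in 0.26 z 0.034 0.172
side [314 167  27  42 185] front x at ymid 0.5097 0.1188 w 0.19 yaw 5.4 in 0.92 z 0.016 0.169
side [276 198  21  46 356] front x at ymid 0.474 0.4073 w 0.079 yaw -9.1 in 0.97 z 0.015 0.172
top [225 168  31  34 395] front x at ymid 0.4699 0.4018 w 0.09 yaw -9.3 in 0.97 z 0.015 0.171
top [344 170  26  34 473] front x at ymid 0.5282 -0.0246 w 0.085 yaw 6.8 in 0.26 z 0.029 0.172
top [290 173  27  30 429] front x at ymid 0.5003 0.1738 w 0.084 yaw 3.4 in 0.99 z 0.016 0.172
```

View pics/side_n.png

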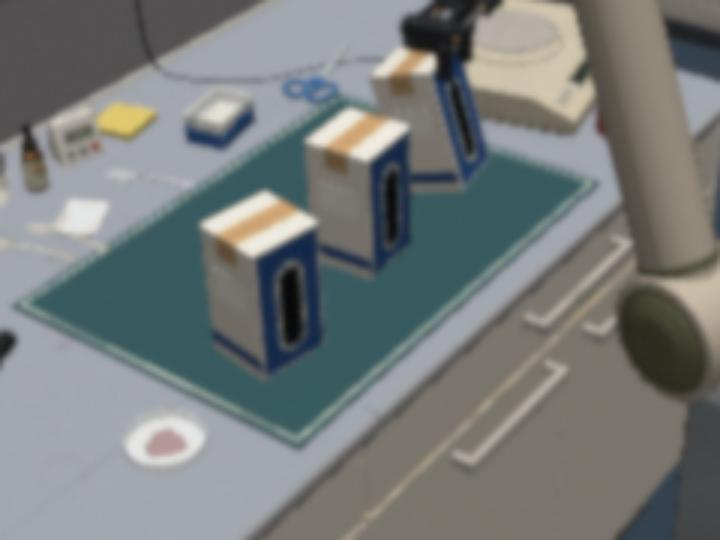

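The side view shows the full carton (455,115) tilted and pivoting on its far edge. The two empties (255,285) and (355,190) stand upright. I'll carry on past the balance point.

send_rows(
  rows=[
    [-0.0045, 0, -0.001, 0, 0.05],
    [-0.009, 0, -0.002, 0, 0.05],
    [-0.0135, 0, -0.003, 0, 0.05],
    [-0.018, 0, -0.0035, 0, 0.05],
    [-0.0225, 0, -0.004, 0, 0.05],
    [-0.027, 0, -0.0045, 0, 0.05],
    [-0.036, 0, -0.005, 0, 0.05],
    [-0.045, 0, -0.005, 0, 0.05],
    [-0.054, 0, -0.005, 0, 0.05],
    [-0.063, 0, -0.005, 0, 0.05],
    [-0.072, 0, -0.005, 0, 0.05],
    [-0.072, 0, -0.005, 0, 0.05],
  ],
)

```text
time_s: 13.65
tcp_pos: [0.6143, -0.0086, 0.1839]
ee_rot: [3.142, 0.0, -2.961]
wrist_force: [0.0, 0.1, -0.8]
grip_width: 0.564
```

send_rows(
  rows=[
    [0, 0, 0, 0, 0.05],
    [0, 0, -0.01, 0, 0.05],
    [0.01, 0, -0.02, 0, 0.05],
    [0.04, 0, -0.03, 0, 0.05],
    [0.08, 0, -0.03, 0, 0.05],
    [0.12, 0, -0.03, 0, 0.05],
    [0.16, 0, -0.03, 0, 0.05],
    [0.19, 0, -0.03, 0, 0.05],
    [0.2, 0, -0.03, 0, 0.05],
    [0.2, 0, -0.03, 0, 0.05],
  ],
)

```text
time_s: 14.65
tcp_pos: [0.416, -0.0449, 0.2153]
ee_rot: [-3.141, 0.002, -2.962]
wrist_force: [1.0, -0.1, -0.2]
grip_width: 0.565
```

```bash
python3 f.py; python3 -c "
from h import *
a,d=bot.get_image('top');cv2.imwrite('pics/top4.png',cv2.resize(a[100:260,210:450,::-1],None,fx=3.3,fy=3.3));fronts(a,d,'top');tops(d,'top',.085,.105);W=cloud(d,'top');print(W[231,424])"
```

```text
[-0.12  0.16 -0.01] [0.25 0.54 0.62] [ 0.41731623 -0.04465071  0.2140724 ]
side [292 156  35  20 432] z 0.1801 rect [547.8 179.1] [100.5 108.5] 6.9
side [268 184  28  17 236] z 0.1804 rect [513.7 374.9] [ 54.4 102. ] 85.6
side [314 152  17  57 233] front x at ymid 0.5592 0.0847 w 0.26 yaw 28.6 in 0.18 z 0.016 0.171
side [277 198  20  46 355] front x at ymid 0.4741 0.4066 w 0.078 yaw -9.2 in 0.98 z 0.015 0.17
top [225 169  25  33 372] front x at ymid 0.4706 0.4055 w 0.082 yaw -9.2 in 1.0 z 0.015 0.172
top [290 175  26  28 291] front x at ymid 0.5003 0.1745 w 0.085 yaw 4.0 in 0.99 z 0.016 0.162
top [289 185  26   6  88] z 0.0951 rect [500.4 174.5] [ 9.4 93.1] 4.1
[ 0.40257071 -0.27870502  0.07162129]
```

View pics/top4.png

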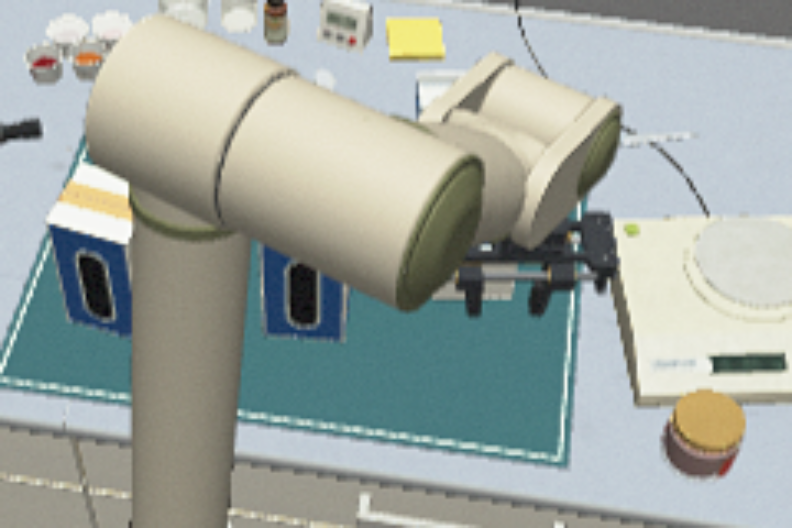

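View pics/side_n.png

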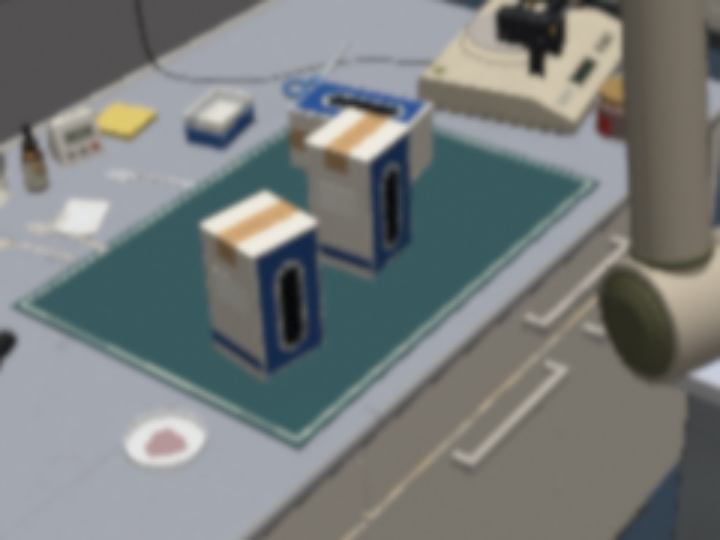

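The side view shows the right carton lying with its blue window side up at (350,105), and the empties still upright. I'll check that it is flat and on the mat, using blue pixels with height.

```bash
python3 -c "
from h import *
for n in ('side','top'):
    a,d=bot.get_image(n);W=cloud(d,n);I=a.astype(int)
    m=(I[...,2]>I[...,0]+35)&(W[...,2]>.06)&(W[...,2]<.13)&(W[...,0]>.57)&(W[...,0]<.82)&(abs(W[...,1]-.01)<.12)
    p=W[m];print(n,m.sum())
    if m.sum()<30: continue
    A=np.c_[p[:,:2],np.ones(len(p))];c=np.linalg.lstsq(A,p[:,2],rcond=None)[0]
    print('slopes',c.round(3),'z med',np.median(p[:,2]).round(4),'rect',cv2.minAreaRect((p[:,:2]*1000).astype(np.float32)),p.min(0),p.max(0))
a,d=bot.get_image('side');W=cloud(d,'side');print(W[267,245])
"
```

```text
side 244
slopes [-0.011  0.021  0.105] z med 0.0976 rect ((686.4934692382812, 5.682807922363281), (174.0369415283203, 94.37107849121094), 12.327651977539062) [ 0.60009729 -0.05129524  0.08971178] [0.77687846 0.06028069 0.1050101 ]
top 0
[0.48727215 0.60705128 0.02082482]
```

```bash
python3 -c "
from cell import bot
print(bot.job_done())"
```

```text
the job is handed in; nothing more can be done
None
```

The full carton was the right-hand one. It now lies flat on its plain back on the mat with its blue window side up, and the job is handed in at about 15 s of the 58 s allowed.

- **Finding it:** I nudged all three high on the blue front. The left and middle cartons rocked at about 0.4 N and under 0.7 N, so they are empty. The right one resisted with 2.7 N.
- **Tipping it:** I pushed it along its rocking arc to past the balance point and let it fall, then drew the arm back and up, clear of everything.
- **Full carton, last check:** In the side view its blue face measures 174 x 94 mm at about 95 to 98 mm height. It is tilted by no more than about 0.02 rad, and its far end is at x ≈ 0.78 m, inside the mat's edge at about 0.83 m.
- **Other objects:** Both empties stand upright within 1–2 mm of where they started. The jar and the dish read the same positions as at the start, within a few mm.
- **Checks that fell short:** The arm hid the fallen carton from the top camera at the end, so its flatness was confirmed from the side view only. The wrist force noise of about 0.5 N made the first reading on the middle carton (0.64 N) unclear, and a deeper nudge settled it.

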